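Hold the valve tray's sprung gate wide open

TASK

Open the gate of the cork-lined tray so that a workmate can lift the valve out: first squeeze the catch on the fixed latch post until its button is fully in (it stays in), and only then squeeze the sprung grip on the gate, swing the gate out past its detent and hold it wide, at least 65 degrees open. Finish while still holding the gate there with the grip squeezed, and leave the things standing on the tray undisturbed.

Things in the scene. Friction and masses are not known exactly. Their poses are not given: they have to be found in the camera images.
- bay: Fixed cork-lined wooden tray with a gateway at its front. Origin on the table under the closed gate; +x into the tray, away from the robot, +y along the shut gate from free end to hinge, z up. In mm: tray x 5 to 245, y -200 to 110, cork top z 10, walls 30 high; latch post (0,-177), hinge pin (0,80). Apart from latch catch and gate grip the gateway stays below z 108.
- latch_catch (a point): First catch, on the fixed post: steel block and black button plate, each 24 mm wide (x), upright faces, z 100 to 150 mm over the table, squeezed together along y. Origin (0,-165,100) mm in the bay, axes as bay: midway between the outer faces, at their foot. Block's outer face y -23 mm, button's +23 (46 across), pushed in +11 (34 across). Over 60 mm free beside each face above z 108.
- latch_button (a joint): Travel of the first catch's button, m: 0 to 0.002 at the start, 0.012 fully in (towards -y of latch_catch). It moves with about 5 N of friction and stays where it is left. Its bolt lets the gate go from 0.008 on.
- gate_grip (a point): Second catch, on the gate's free end: fixed steel block (hinge side) and black sprung button plate (free end), each 24 mm wide (x), z 100 to 150 mm over the table, squeezed together along y. Turns with the gate. Origin midway between outer faces, at their foot; +y to the hinge; gate shut: (0,-50,100) mm in the bay, bay's axes. Block face y +23 mm, button -23 (46 across), squeezed -13 (36).
- grip_button (a joint): Travel of the grip's button, m: 0 released, 0.010 fully squeezed (towards +y of gate_grip). Spring: 4 N at the start of travel, 9 N fully in; it springs back when let go. Its bolt clears the keeper from 0.007 on, and must be kept squeezed until the gate is about 0.15 rad open.
- gate (a joint): Gate angle, rad: 0 shut, grows as the free end swings out to the bay's -x, towards the robot (clockwise from above); stop at 1.4. Closing spring 0.05 N m shut plus 0.25 N m per rad (2.7 N at the grip when wide), slowly damped. Ball detent at 0.5 to 0.7 rad, about 4 N more at the grip; let go when wide, it swings back to there. Both catches bolt it while shut.
- gate_hinge (a point): Point on the gate's upright hinge axis, 100 mm above the table, at (0, 80, 100) mm of the bay. The grip's origin runs on a circle of 130 mm about it.
- knob_set: Bystander: black stepped stack of dial knobs, 48 mm across, 80 mm tall, standing on the cork. Origin at the centre of its underside.
- eye_valve: Bystander: glass tuning-eye valve with black base and brass rim, 34 mm across, 88 mm tall, standing on the cork. Origin at the centre of its underside.
- pot: Bystander: black potentiometer, 40 mm across, its thin shaft upright to 60 mm, standing on the cork. Origin at the centre of its underside.

How it is judged:
On the way, in this order (a step that is already met when the one before it is completed fails the run):
1. first catch pushed in, grip not yet squeezed, gate shut (value of joint latch_button above 0.009 m and value of joint grip_button below 0.003 m and value of joint gate below 0.1 rad), for 0.1 s.
2. grip squeezed with the gate still shut (value of joint grip_button above 0.0065 m and value of joint gate below 0.12 rad), for 0.05 s.
3. gate swung past its detent (value of joint gate above 0.75 rad), for 0.1 s.
At the end, for the whole second after the job is handed in: The gate rests (under 0.1 rad/s) at least 63 degrees (1.1 rad) open; the fingers press with over 2 N and its grip is squeezed over 6 mm; the first button is in by over 8 mm; the three things on the tray stand upright (within 0.2 rad), within 20 mm of where they were (value of joint gate above 1.1 rad and velocity of joint gate between -0.1 and 0.1 rad/s and value of joint grip_button above 0.006 m and value of joint latch_button above 0.008 m and contact force between the fingers and anything else above 2 N and distance of each of knob_set, eye_valve, pot from where it was at the start of the episode below 0.02 m and angle between each of knob_set, eye_valve, pot's own z axis and vertical below 0.2 rad); the arm keeps its last pose, push and grip.
It fails at once if the grip squeezed before the first catch was in (value of joint grip_button above 0.006 m and value of joint latch_button below 0.007 m).
It fails at once if a thing on the tray disturbed (distance of any of knob_set, eye_valve, pot from where it was at the start of the episode above 0.03 m or angle between any of knob_set, eye_valve, pot's own z axis and vertical above 0.35 rad).
It also fails if it takes over 43 s, if anything falls off the work surface, if the arm or the gripper's body presses on something with over 40 N, if the wrist force passes 120 N, or if a joint passes its speed limit or range.

ROBOT

A 7-joint arm with a two-finger parallel gripper is mounted at the origin on the work surface. World frame = base frame: x ahead of the robot, y to its left, z up, the work surface at z = 0. Lengths are in m, angles in rad, forces in N, time in s.
With the tool pointing down it reaches from about 0.4 to 0.85 m from the base axis. Payload 10.4 kg.
Tool frame: the origin (TCP) lies between the finger pads; the fingertips stand 8 mm ahead of it and the grasp point (between the pads) lies 11 mm behind it (arm.tip_reach is the z of the fingertips in the tool frame, in m); z points along the fingers, y is the direction in which the jaws open and shut (so a half turn about z gives the same grasp; the last joint's range is limited). The gripper opens to 87 mm and grips with 3 to 60 N. Pads are 19 mm wide; open, the fingers measure 117 mm over their backs; the gripper's body (75 mm by 190 mm) begins 51 mm behind the grasp point.
Start: joints at [1.211, 0.332, -0.065, 1.46, 0.022, 1.35, -0.088], TCP at [0.207, -0.59, 0.231] pointing down, gripper open.
Joint ranges: [-2.6, 2.6], [-0.5, 2.12], [-1.47, 1.34], [0.16, 2.42], [-1.27, 4.41], [0.06, 2.06], [-2.6, 2.6]. Speed limits (rad/s): [2.22, 2.22, 2.79, 2.79, 3.14, 3.14, 3.14].

INTERFACE

Orientations are given as a unit quaternion [w, x, y, z].
In Python, from plant import arm gives the robot as it stands. Calls block until the motion is done:
- arm.reach(position, orientation): joint-space move of the TCP to a pose.
- arm.movel(position, orientation=None, max_speed=0.15): straight line of the TCP; orientation=None keeps the orientation; max_speed is the mean speed in m/s.
- arm.goto_joints(angles): joint-space move.
- arm.grip(opening, strength=None): finger opening in m; strength is the grip in N (None keeps the last); returns when the fingers have stopped.
- arm.dwell(seconds).
- arm.ik(position, orientation): joint angles nearest the present ones, or None.
- arm.grab_frame(name): name is "side" or "top"; returns a dict with "frame" (420x560x3 uint8, blue, green, red), "fovy" (degrees; the focal length in pixels is half the picture's height over the tangent of half this angle, whatever the lens; pixels are square), "cx", "cy" (the principal point, pixels), "pose" (4x4, takes a point from camera to world coordinates). Camera axes: x right, y down, z forward; pixel columns grow to the right and rows downward; lengths in m; the calibration is good to about 2 mm. A picture is of the moment at which its call begins. There is no depth.
A pose or a line that the arm cannot do raises arm.Unreachable and nothing moves.
- arm.finish_job(): hands the job in, once; it reports no verdict.
Readings, each from a call of its own:
- arm.get_time_s(): time.
- arm.get_qpos(): joint angles.
- arm.get_joint_velocities(): joint speeds.
- arm.get_tau(): joint torques, N m.
- arm.get_position(): TCP position.
- arm.get_tcp_rot(): TCP orientation.
- arm.get_contact_force(): force on the tool from outside, world axes, zero at the start.
- arm.get_ft_torque(): the same for the moment, N m.
- arm.get_grip_width(): finger opening in m.
Only numpy, scipy, OpenCV 4.12 (cv2) and the standard library are available. Lean on these libraries where they do the work, as an engineer would, in place of code of your own. Each camera call takes 0.05 s, during which the arm holds its last target.

## Working session

There is one attempt and no reset: what is moved stays moved. The work goes in short steps, each a Python script; the robot and the scene stay as the last script left them, time stands still between calls to the robot, and variables do not carry over. Pictures are saved under pics/ and viewed, and the job is handed in when it is done.

```bash
ls; mkdir -p pics; python3 - <<'E'
from plant import arm
import cv2
for n in ("side","top"):
    f=arm.grab_frame(n); cv2.imwrite(f"pics/{n}0.png",f["frame"]); print(n,f["fovy"],f["cx"],f["cy"],f["pose"].tolist() if hasattr(f["pose"],'tolist') else f["pose"], [k for k in f])
print(arm.get_time_s(),arm.get_tcp_rot(),arm.get_grip_width(),arm.tip_reach)
E
```

```text
pics
side 42.969428040980475 288.8271904405129 214.95133198968063 [[0.9995393407869679, -0.0276339042893534, 0.012548846675315898, 0.6560621795003587], [-0.024597391313716105, -0.4953927510199442, 0.8683207878298501, -0.7998813564502345], [-0.017778485866733775, -0.8682294567512775, -0.4958442657424484, 0.5712424584718724], [0.0, 0.0, 0.0, 1.0]] ['frame', 'fovy', 'cx', 'cy', 'pose']
top 51.653336259474074 273.85522678307336 206.14069745602504 [[-0.026347306806570155, -0.9808431762841316, 0.19300902300383846, 0.5642825367873832], [-0.9996512474591486, 0.025505848864319745, -0.006843619442848929, 0.04242210786513402], [0.0017896584614178626, -0.19312202155778677, -0.9811731151596161, 0.7386242830403583], [0.0, 0.0, 0.0, 1.0]] ['frame', 'fovy', 'cx', 'cy', 'pose']
0.1 [-6.19130051e-04  9.85851156e-01  1.67621881e-01 -1.39905185e-04] 0.0870320904794006 0.008
```

View pics/side0.png

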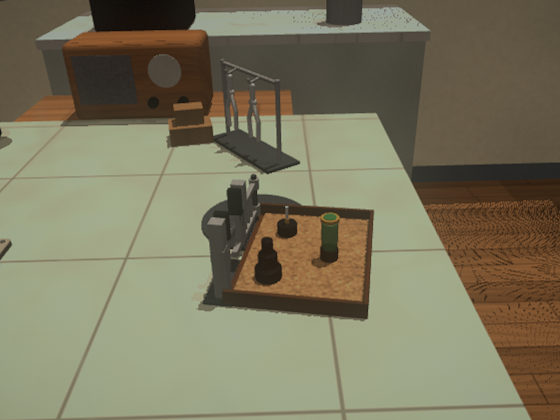

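View pics/top0.png

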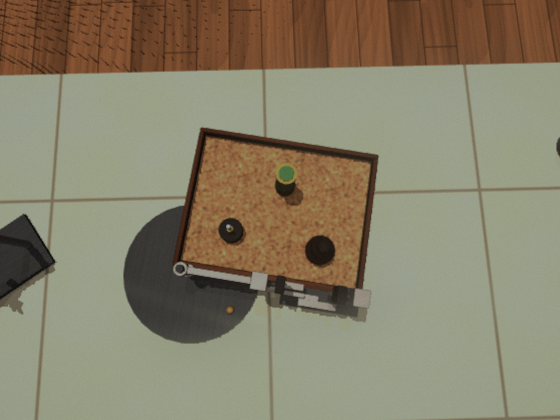

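Side view: tray centred near (305,255), latch post at (222,240), grip at (237,200). Top view: tray corners (203,130), (377,156); hinge (181,269), grip (270,283), latch (350,297). I'll zoom in on the gateway.

```bash
python3 - <<'E'
import cv2
a=cv2.imread("pics/top0.png")[120:330,160:390]; 
cv2.imwrite("pics/topz.png",cv2.resize(a[125:200,:],None,fx=3.4,fy=3.4,interpolation=cv2.INTER_CUBIC))
cv2.imwrite("pics/topt.png",cv2.resize(a,None,fx=2.8,fy=2.8,interpolation=cv2.INTER_CUBIC))
b=cv2.imread("pics/side0.png")[160:310,190:390]; cv2.imwrite("pics/sidez.png",cv2.resize(b,None,fx=4,fy=4,interpolation=cv2.INTER_CUBIC))
E
```

```text
(no output)
```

View pics/topz.png

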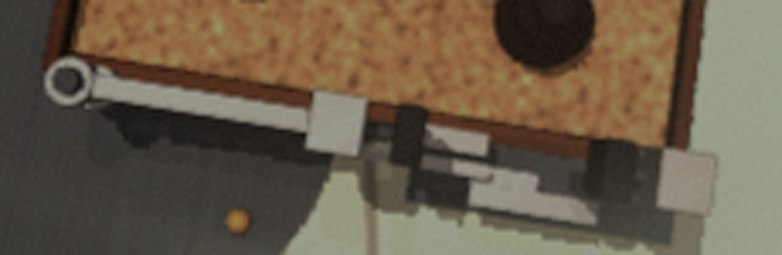

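View pics/topt.png

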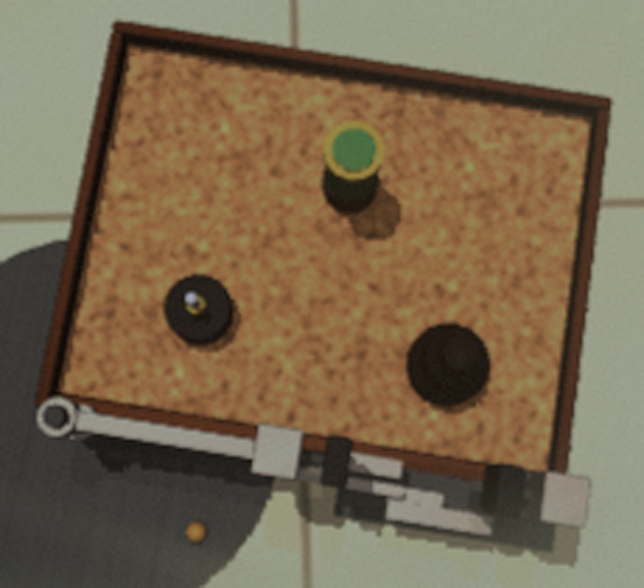

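View pics/sidez.png

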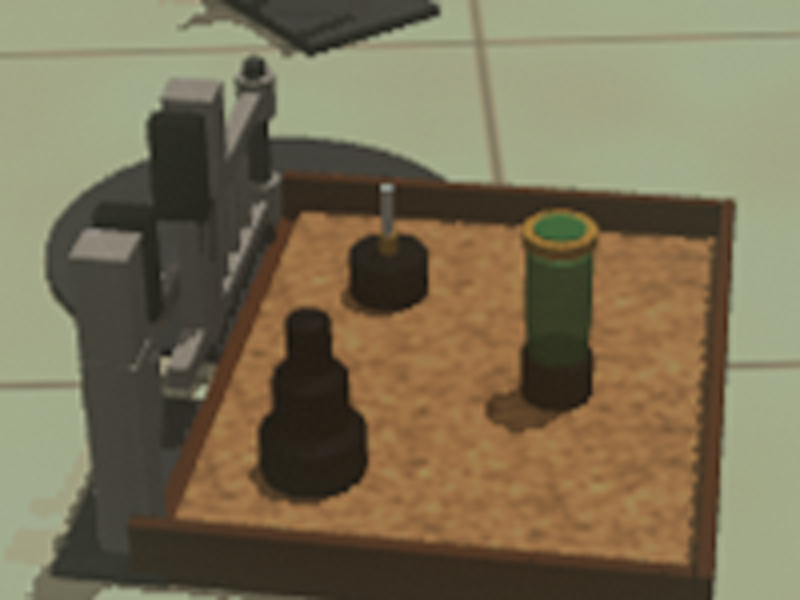

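```bash
cat > h.py <<'E'
import numpy as np, cv2
from plant import arm
from scipy.spatial.transform import Rotation as R
def ray(f,u,v):
    h=f["frame"].shape[0]; F=h/2/np.tan(np.radians(f["fovy"])/2)
    P=np.array(f["pose"]); d=P[:3,:3]@np.array([(u-f["cx"])/F,(v-f["cy"])/F,1]); return P[:3,3],d
def onz(f,u,v,z):
    o,d=ray(f,u,v); return o+d*(z-o[2])/d[2]
def proj(f,p):
    h=f["frame"].shape[0]; F=h/2/np.tan(np.radians(f["fovy"])/2)
    P=np.array(f["pose"]); c=P[:3,:3].T@(np.array(p)-P[:3,3]); return np.array([F*c[0]/c[2]+f["cx"],F*c[1]/c[2]+f["cy"]])
E
python3 - <<'E'
from h import *
from scipy.optimize import least_squares
t=arm.grab_frame("top"); s=arm.grab_frame("side")
tz=lambda x,y:(x/3.4+160-.35,y/3.4+245-.35); tt=lambda x,y:(x/2.8+160-.35,y/2.8+120-.35); sz=lambda x,y:(x/4+190-.4,y/4+160-.4)
L=[(t,tt(119,22),(245,110,30)),(t,tt(609,100),(245,-200,30)),
(t,tz(717,153),(12,-188,150)),(t,tz(713,214),(-12,-188,150)),
(t,tz(317,92),(12,-27,150)),(t,tz(306,150),(-12,-27,150)),(t,tz(69,81),(0,80,118)),
(s,sz(735,201),(245,110,30)),(s,sz(710,571),(245,-200,30)),(s,sz(137,258),(12,-188,150)),(s,sz(72,254),(-12,-188,150))]
W=[];B=[]
for f,(u,v),b in L: W.append(onz(f,u,v,b[2]/1000)[:2]); B.append(b[:2])
W=np.array(W);B=np.array(B)/1000
def rot(a): return np.array([[np.cos(a),-np.sin(a)],[np.sin(a),np.cos(a)]])
r=least_squares(lambda p:((B@rot(p[2]).T+p[:2])-W).ravel(),[.5,0,0],loss='soft_l1',f_scale=.002)
print(r.x,np.degrees(r.x[2])); res=(W-(B@rot(r.x[2]).T+r.x[:2]))*1000; print(res.round(1))
np.save("bay.npy",r.x)
vis=t["frame"].copy(); vs=s["frame"].copy()
def bw(b): return np.r_[rot(r.x[2])@np.array(b[:2])/1000+r.x[:2],b[2]/1000]
for b in [(x,y,150) for x in(-12,12) for y in(-188,-142,-27,-73)]+[(245,110,30),(245,-200,30),(5,-200,30),(5,110,30)]:
    for im,f in((vis,t),(vs,s)):
        cv2.circle(im,tuple(int(q*16) for q in proj(f,bw(b))),16,(0,0,255),-1,cv2.LINE_AA,4)
cv2.imwrite("pics/fit.png",np.hstack([cv2.resize(vis[120:330,160:390],None,fx=2,fy=2),cv2.resize(vs[160:310,200:380],(340,420))]))
print("latch",bw((0,-165,100)),"grip",bw((0,-50,100)),"hinge",bw((0,80,100)))
E
```

```text
[ 0.5850215   0.09873951 -0.18533786] -10.619076946414612
[[-1.  -4.2]
 [-1.7  2.1]
 [ 1.2  0.8]
 [ 1.5 -0.5]
 [-0.7 -1.2]
 [ 0.5 -0.9]
 [ 0.1 -3.9]
 [-1.1 -2.2]
 [-2.3  5.1]
 [ 3.1  3. ]
 [ 1.   3.1]]
latch [ 0.55461553 -0.06343471  0.1       ] grip [0.57580757 0.0495958  0.1       ] hinge [0.59976379 0.17736943 0.1       ]
```

View pics/fit.png

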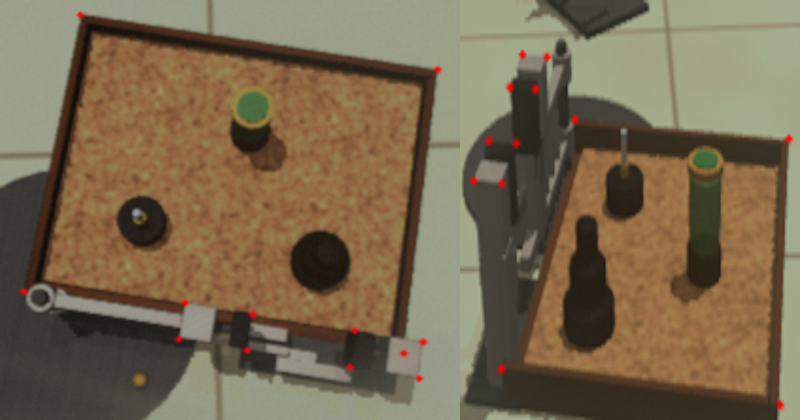

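```bash
cat >> h.py <<'E'
px,py,yaw=np.load("bay.npy")
def bw(x,y,z):
    c,s_=np.cos(yaw),np.sin(yaw); return [px+(c*x-s_*y)/1000, py+(s_*x+c*y)/1000, z/1000]
def quat(a):  # tool down, jaw along y of a frame yawed by a
    q=(R.from_euler('z',a)*R.from_euler('x',np.pi)).as_quat(); return [q[3],q[0],q[1],q[2]]
Z=120
def gate(th,r=125,dx=0,dy=0):  # TCP on the gate circle
    return bw(-r*np.sin(th)+dx,80-r*np.cos(th)+dy,Z), quat(yaw-th)
def st(m=""): print(m,round(arm.get_time_s(),2),np.round(arm.get_position(),4),"w",round(arm.get_grip_width()*1000,1),"F",np.round(arm.get_contact_force(),1))
E
python3 - <<'E'
from h import *
print(arm.ik(bw(0,-171,250),quat(yaw)),arm.ik(bw(0,-171,Z),quat(yaw)))
for th in np.arange(0,1.31,.26):
    for e in (0,np.pi):
        p,_=gate(th); q=arm.ik(p,quat(yaw-th+e)); print(round(th,2),np.round(p,3),None if q is None else np.round(q,2))
E
```

```text
[ 0.56464474  0.22674217 -0.60588802  1.58732418  0.13106281  1.36855324
 -1.81176752] [ 0.52723333  0.3306963  -0.57063125  1.7502883   0.1963317   1.11773242
 -1.86135223]
0.0 [0.577 0.055 0.12 ] [ 0.49  0.44 -0.82  1.68  0.35  1.17 -2.18]
0.0 [0.577 0.055 0.12 ] [ 0.57  0.49 -0.94  1.68  0.42  1.19  0.91]
0.26 [0.546 0.065 0.12 ] [ 0.49  0.37 -0.82  1.76  0.3   1.14 -2.44]
0.26 [0.546 0.065 0.12 ] [ 0.62  0.44 -0.99  1.76  0.39  1.17  0.63]
0.52 [0.519 0.082 0.12 ] [-0.9   0.25  0.74  1.89 -0.19  1.07 -2.35]
0.52 [0.519 0.082 0.12 ] [ 0.64  0.39 -1.04  1.82  0.36  1.15  0.35]
0.78 [0.497 0.106 0.12 ] [-1.31  0.33  1.18  1.94 -0.35  1.09 -2.52]
0.78 [0.497 0.106 0.12 ] [ 0.63  0.35 -1.07  1.86  0.34  1.13  0.04]
1.04 [0.482 0.135 0.12 ] None
1.04 [0.482 0.135 0.12 ] [ 0.6   0.34 -1.09  1.88  0.33  1.13 -0.28]
1.3 [0.475 0.167 0.12 ] [ 0.62  0.42 -1.23  1.87  0.44  1.16  2.47]
1.3 [0.475 0.167 0.12 ] [ 0.56  0.37 -1.14  1.87  0.37  1.14 -0.63]
```

```bash
sed -i "s/R.from_euler('z',a)\*/R.from_euler('z',a+np.pi)*/" h.py
python3 - <<'E'
from h import *
arm.reach(bw(0,-171,220),quat(yaw)); st("above")
arm.movel(bw(0,-171,Z),max_speed=.12); st("at")
for n in("top","side"):
    f=arm.grab_frame(n); im=f["frame"]
    cv2.imwrite(f"pics/l_{n}.png",cv2.resize(im[150:360,150:430],None,fx=2.8,fy=2.8))
E
```

```text
above 2.43 [ 0.5535 -0.0705  0.2199] w 86.7 F [ 0.1 -0.7 -0.6]
at 3.42 [ 0.554  -0.0693  0.1208] w 87.4 F [0.3 0.8 0.2]
```

View pics/l_top.png

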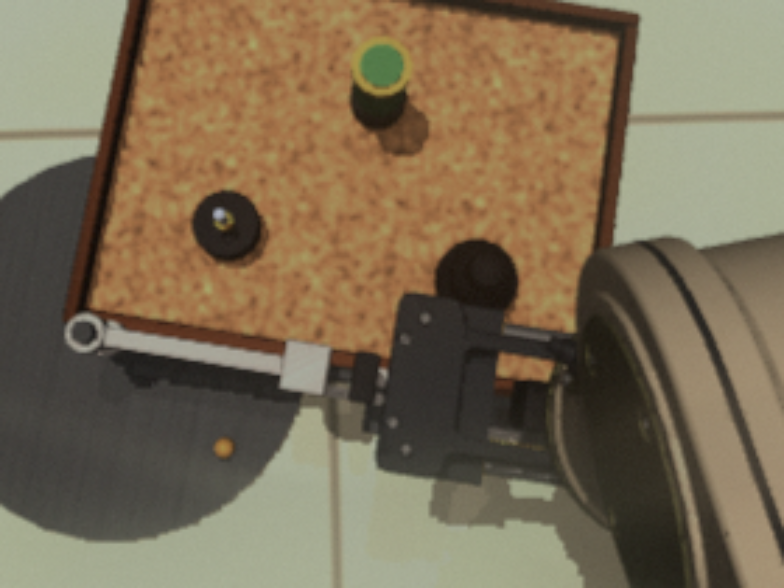

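View pics/l_side.png

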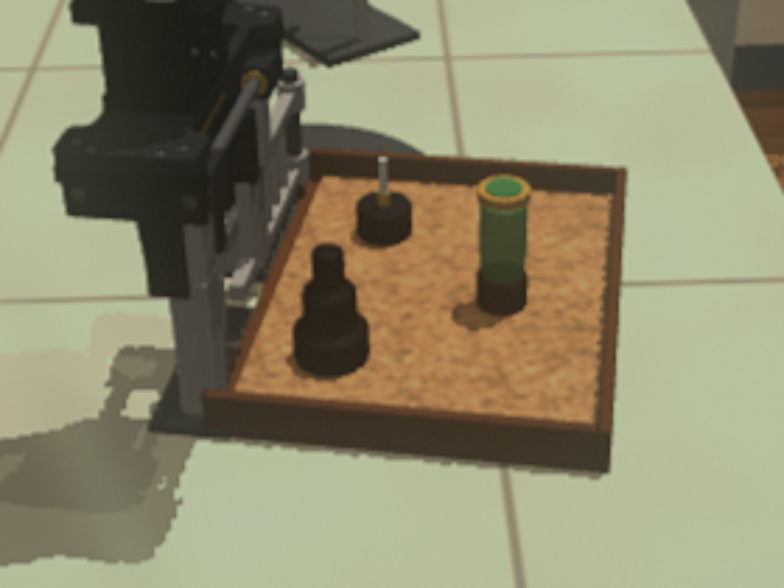

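```bash
python3 - <<'E'
from h import *
f=arm.grab_frame("side")
for b in [(-9.5,-229.5,112),(9.5,-229.5,112),(-12,-188,150),(12,-188,150)]: print(b,(proj(f,bw(*b))-[150,150])*2.8)
E
```

```text
(-9.5, -229.5, 112) [147.65445743 306.62933766]
(9.5, -229.5, 112) [181.43288609 309.31104063]
(-12, -188, 150) [158.91077494 207.54623006]
(12, -188, 150) [200.78405997 210.44139975]
```

The top view shows the gripper straddling the latch. In the side view the near finger's tip is at about (168,293), close to where it should project. So it lines up, and I'll squeeze.

```bash
python3 - <<'E'
from h import *
arm.grip(.05,12); st("50")
for w in (.045,.040,.037,.034,.030):
    arm.grip(w,12); st(w)
E
```

```text
50 4.47 [ 0.5537 -0.0682  0.12  ] w 50.3 F [ 1.   4.9 -1.6]
0.045 4.88 [ 0.5537 -0.0682  0.12  ] w 45.1 F [ 0.7  4.5 -1.3]
0.04 5.3 [ 0.5537 -0.0683  0.12  ] w 40.0 F [ 1.5  5.3 -2.2]
0.037 5.66 [ 0.5536 -0.0687  0.12  ] w 37.3 F [ 1.5  5.5 -0.9]
0.034 6.01 [ 0.5534 -0.0699  0.12  ] w 34.1 F [-1.4  1.1  0.8]
0.03 6.22 [ 0.5534 -0.0701  0.12  ] w 33.7 F [-1.  -1.1  1.3]
```

Width stopped at 33.7 mm (34 expected), so the button is fully in. On to the grip.

```bash
python3 - <<'E'
from h import *
arm.grip(.086); st("open")
p=arm.get_position(); arm.movel([p[0],p[1],.215],max_speed=.15)
f=arm.grab_frame("top"); cv2.imwrite("pics/m_top.png",cv2.resize(f["frame"][150:360,150:430],None,fx=2.8,fy=2.8))
p,q=gate(0); arm.movel([p[0],p[1],.215],q,max_speed=.15); st("above grip")
f=arm.grab_frame("side"); cv2.imwrite("pics/m_side.png",cv2.resize(f["frame"][150:330,180:400],None,fx=3.3,fy=3.3,interpolation=cv2.INTER_CUBIC))
E
```

```text
open 7.32 [ 0.5535 -0.0693  0.12  ] w 85.9 F [0.2 0.  0.2]
above grip 9.14 [0.5767 0.0533 0.2148] w 85.9 F [-0.5 -0.1 -0.5]
```

View pics/m_side.png

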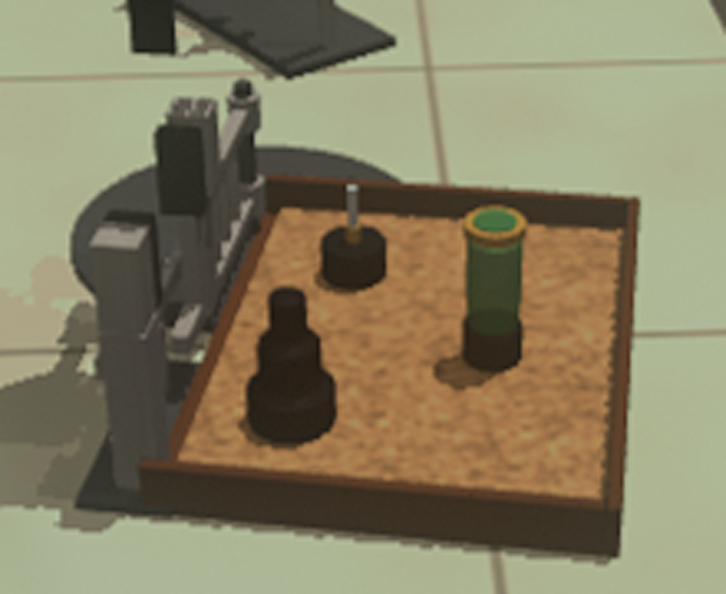

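The side view shows the latch's black button (130,218) now nearly against the steel block, the gate still shut, and the bystanders standing. I'll descend and squeeze the grip.

```bash
python3 - <<'E'
from h import *
p,q=gate(0); arm.movel(p,q,max_speed=.1); st("down")
arm.grip(.05,25); st(50)
for w in (.042,.037,.030):
    arm.grip(w,25); st(w)
E
```

```text
down 10.29 [0.5772 0.0547 0.1207] w 86.2 F [-0.1  0.   0.7]
50 11.18 [0.5768 0.0535 0.1201] w 50.1 F [-1.2 -5.1  2.6]
0.042 11.67 [0.5767 0.0529 0.12  ] w 42.4 F [-1.9 -6.9  3.5]
0.037 12.08 [0.5768 0.0532 0.12  ] w 37.2 F [-1.7 -6.1  2.3]
0.03 12.31 [0.5768 0.0539 0.1201] w 35.9 F [ 0.3 -5.2  1.5]
```

Grip width is 35.9 mm (36 expected), so it's fully squeezed. Swinging next.

```bash
cat > swing.py <<'E'
from h import *
import sys
a,b,n=float(sys.argv[1]),float(sys.argv[2]),int(sys.argv[3])
for th in np.linspace(a,b,n):
    p,q=gate(th,126); arm.movel(p,q,max_speed=.06); F=np.array(arm.get_contact_force())
    st(round(th,2))
    if np.linalg.norm(F)>40 or arm.get_grip_width()>.0375: print("STOP"); break
E
python3 swing.py .1 .4 4
```

```text
0.1 12.67 [0.5647 0.0569 0.12  ] w 35.6 F [ 3.2  0.2 -1.7]
0.2 13.03 [0.553  0.061  0.1201] w 35.7 F [ 4.9  1.6 -2.9]
0.3 13.38 [0.5417 0.0663 0.12  ] w 35.5 F [ 6.3  2.2 -3.8]
0.4 13.74 [0.531  0.0727 0.12  ] w 35.6 F [ 7.1  2.3 -5.6]
```

```bash
python3 swing.py .5 1.2 8; python3 - <<'E'
from h import *
st()
for n in("top","side"):
    f=arm.grab_frame(n); cv2.imwrite(f"pics/e_{n}.png",cv2.resize(f["frame"][120:350,150:430],None,fx=2.5,fy=2.5))
E
```

```text
0.5 14.1 [0.5211 0.0802 0.12  ] w 35.9 F [ 8.9  4.2 -5.9]
0.6 14.46 [0.5117 0.0888 0.1201] w 35.6 F [ 7.3  2.9 -5.4]
0.7 14.82 [0.5036 0.0978 0.12  ] w 35.5 F [ 9.2  3.4 -7.2]
0.8 15.18 [0.4963 0.1078 0.1201] w 35.7 F [10.3  3.4 -7.7]
0.9 15.53 [0.4899 0.1186 0.1201] w 36.0 F [ 9.8  2.2 -7.9]
1.0 15.89 [0.4848 0.1298 0.12  ] w 35.7 F [11.4  2.3 -8.3]
1.1 16.25 [0.4807 0.1416 0.12  ] w 35.8 F [11.3  1.5 -8.1]
1.2 16.61 [0.4778 0.1536 0.12  ] w 35.9 F [10.7  0.5 -7.5]
 16.61 [0.4778 0.1536 0.12  ] w 35.9 F [10.7  0.5 -7.5]
```

View pics/e_top.png

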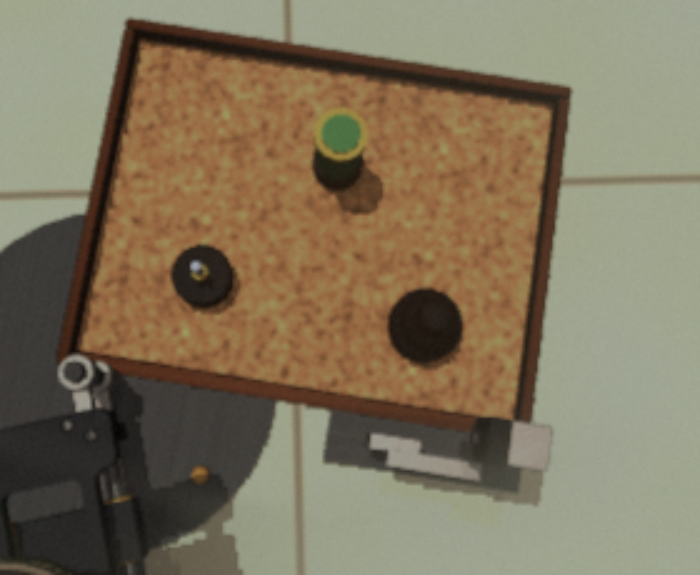

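View pics/e_side.png

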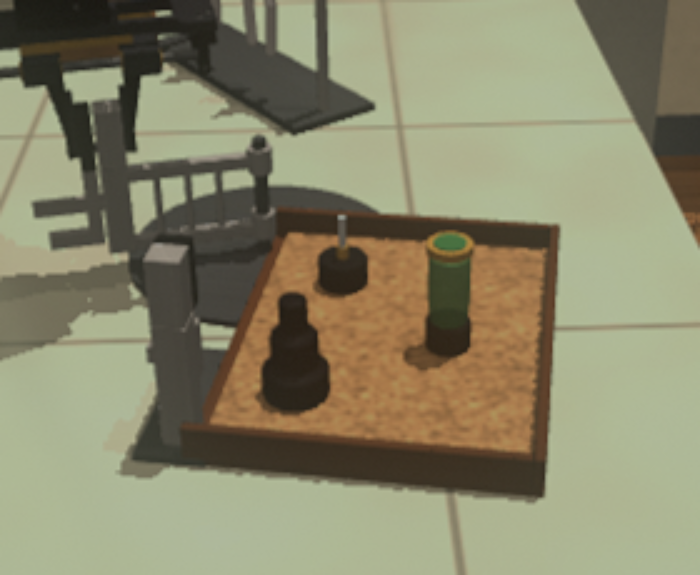

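Both views show the gate swung towards the robot with the grip between the fingers. The post button is still in (side view 185,265) and the three things are unmoved. I'll go a little further for margin, then measure the gate itself.

```bash
python3 swing.py 1.23 1.27 2; python3 - <<'E'
from h import *
arm.dwell(.5); st()
f=arm.grab_frame("side"); cv2.imwrite("pics/e2.png",cv2.resize(f["frame"][140:250,150:290],None,fx=5.5,fy=5.5,interpolation=cv2.INTER_CUBIC))
t0=cv2.imread("pics/top0.png"); t=arm.grab_frame("top")["frame"]
d=cv2.absdiff(t,t0).max(2); print("top diff in tray", [int((d[a:b,c:e]>40).sum()) for a,b,c,e in((160,200,270,305),(215,245,215,247),(232,262,303,338))])
E
```

```text
1.23 16.96 [0.4772 0.1573 0.12  ] w 35.8 F [11.2  0.1 -8.2]
1.27 17.21 [0.4765 0.1622 0.12  ] w 35.7 F [11.3 -0.1 -7. ]
 17.71 [0.4765 0.1621 0.12  ] w 36.1 F [10.6  0.4 -7.2]
top diff in tray [0, 0, 0]
```

View pics/e2.png

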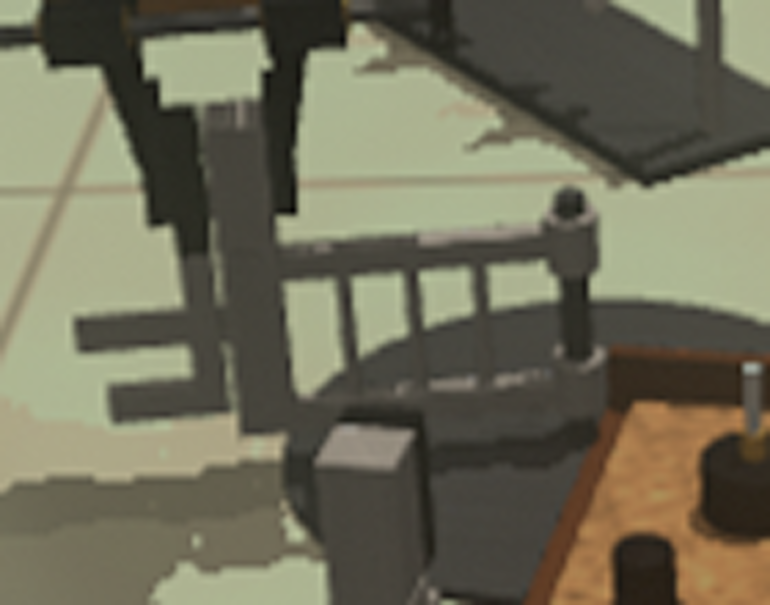

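```bash
python3 - <<'E'
from h import *
f=arm.grab_frame("side")
P=lambda x,y,z:onz(f,x/5.5+150-.4,y/5.5+140-.4,z)[:2]
for a,b,z in(((278,247),(545,227),.1),((278,277),(545,258),.09),((75,318),(190,309),.06)):
    d=P(*a,z)-P(*b,z); print(P(*a,z),P(*b,z),(np.arctan2(-np.cos(yaw),np.sin(yaw))%(2*np.pi))-(np.arctan2(d[1],d[0])%(2*np.pi)))
E
```

```text
[0.49448478 0.1574582 ] [0.59071965 0.1680558 ] 1.2757780719034115
[0.49399412 0.15319445] [0.59038512 0.16274929] 1.2866553211562297
[0.41118684 0.18301369] [0.45366256 0.18781998] 1.2727839756476684
```

The gate measures about 1.27–1.29 rad (around 73°), and it's at rest with the grip squeezed to 36 mm. Handing in.

```bash
python3 - <<'E'
from h import *
st(); print(np.abs(arm.get_joint_velocities()).max()); arm.finish_job()
E
```

```text
17.86 [0.4765 0.1621 0.12  ] w 36.3 F [11.  -0.6 -7.8]
0.002243183833732688
the job is handed in; nothing more can be done
```

The gate is open and held wide with the grip squeezed. I handed the job in at 17.9 s of the 43 s allowed, and no verdict was reported.

I located the tray and gateway from the two camera views. I squeezed the latch button first and let it go; it stayed in. Then I squeezed the gate grip and swung the gate in small steps to a commanded 1.27 rad.

**Last checks:**
- **Latch button:** the fingers stopped at 33.7 mm (34 mm is fully in), and the later side views still show it in.
- **Gate grip:** finger width was 35.5–36.3 mm throughout the swing and hold (36 mm is fully squeezed), with a 25 N grip setting.
- **Gate angle:** edges in the side picture give 1.27–1.29 rad, about 73°, which agrees with the commanded angle. The arm was at rest.
- **Things on the tray:** the areas around all three showed no change between the first and last top pictures.

**What disagreed:** a few far points in the tray fit were off by 4–5 mm, while the catch faces fitted to about 1.5 mm in the top view (about 4 mm in the side view). During the hold the arm carried about 11 N sideways and 8 N vertically. That is more than the gate spring alone would give, but well under the limits.

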